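# Run the fingertips along the blade rest's sprung plungers

### The job

Before the blade rest is used, check that none of its five sprung plungers sticks: with closed fingertips pass lightly along the curved row of black domed heads, beginning at the one beside the upright steel stop plate and going on in order to the far end, so that each head in its turn is pressed down alone by about 5 mm and springs back up. Press from above and gently, never down to the bottom; do not shift or lift the rest, and leave everything else on the bench alone. Finish with the hand clear.

Things in the scene. Friction and masses are not known exactly. Their poses are not given: they have to be found in the camera images.
- rest: blade rest standing loose on the bench (2.5 kg): a grey cast-iron base 236x80 mm, 18 mm thick, with five upright sprung plungers 40 mm apart along a gently curved row. Origin on its underside, on the base's long centre line; x runs along the base from the end with the upright steel stop plate (x = -116 mm, 46 mm wide, top 68 mm above the bench) to the other end; z up. The plungers stand at x = -80, -40, 0, 40, 80 mm and y = -12, 6, 12, 6, -12 mm.
- head1 (a point): middle of the domed top of plunger 1 (the one next to the stop plate): a black mushroom head 28 mm across and 11 mm high, a shallow dome whose outer slope is about 35 degrees, on a steel stem, top 85 mm above the bench when up
- head2 (a point): middle of the domed top of plunger 2, number 2 counted from the stop plate: a black mushroom head 28 mm across and 11 mm high, a shallow dome whose outer slope is about 35 degrees, on a steel stem, top 85 mm above the bench when up
- head3 (a point): middle of the domed top of plunger 3, number 3 counted from the stop plate: a black mushroom head 28 mm across and 11 mm high, a shallow dome whose outer slope is about 35 degrees, on a steel stem, top 85 mm above the bench when up
- head4 (a point): middle of the domed top of plunger 4, number 4 counted from the stop plate: a black mushroom head 28 mm across and 11 mm high, a shallow dome whose outer slope is about 35 degrees, on a steel stem, top 85 mm above the bench when up
- head5 (a point): middle of the domed top of plunger 5 (the last, at the end away from the stop plate): a black mushroom head 28 mm across and 11 mm high, a shallow dome whose outer slope is about 35 degrees, on a steel stem, top 85 mm above the bench when up
- plunger1 (a joint): how far plunger 1 is pressed down, in m: 0 = up, 0.012 = on the bottom. Its spring needs about 1 N to start, 2 N at 5 mm and 4 N at the bottom, and brings it back up at once
- plunger2 (a joint): how far plunger 2 is pressed down, in m: 0 = up, 0.012 = on the bottom. Its spring needs about 1 N to start, 2 N at 5 mm and 4 N at the bottom, and brings it back up at once
- plunger3 (a joint): how far plunger 3 is pressed down, in m: 0 = up, 0.012 = on the bottom. Its spring needs about 1 N to start, 2 N at 5 mm and 4 N at the bottom, and brings it back up at once
- plunger4 (a joint): how far plunger 4 is pressed down, in m: 0 = up, 0.012 = on the bottom. Its spring needs about 1 N to start, 2 N at 5 mm and 4 N at the bottom, and brings it back up at once
- plunger5 (a joint): how far plunger 5 is pressed down, in m: 0 = up, 0.012 = on the bottom. Its spring needs about 1 N to start, 2 N at 5 mm and 4 N at the bottom, and brings it back up at once
- scale_block_5: thin slip of red-brown hardwood, 36x120x10 mm, lying flat beside the blade rest; origin at the centre of its underside, y along its length. Leave alone
- pencil: pencil, 171 mm long and 8 mm thick, lying on the other side of the blade rest; origin under its middle, y along its length. Leave alone
- scale_block_7: pale hardwood block, 45x140x35 mm, right of the work; origin at the centre of its underside. Leave alone
- tape_roll: roll of masking tape lying flat, 91 mm across, 24 mm high; origin at the centre of its underside. Leave alone
- mug: white mug, 82 mm across, 94 mm high; origin at the centre of its underside. Leave alone

How it is judged:
On the way, in this order (a step that is already met when the one before it is completed fails the run):
1. plunger 1 is pressed down at least 2.5 mm, the others being up (less than 1.5 mm down) (value of joint plunger1 above 0.0025 m and value of joint each of plunger2, plunger3, plunger4, plunger5 below 0.0015 m), for 0.05 s.
2. plunger 2 is pressed down at least 2.5 mm, the others being up (less than 1.5 mm down) (value of joint plunger2 above 0.0025 m and value of joint each of plunger1, plunger3, plunger4, plunger5 below 0.0015 m), for 0.05 s.
3. plunger 3 is pressed down at least 2.5 mm, the others being up (less than 1.5 mm down) (value of joint plunger3 above 0.0025 m and value of joint each of plunger1, plunger2, plunger4, plunger5 below 0.0015 m), for 0.05 s.
4. plunger 4 is pressed down at least 2.5 mm, the others being up (less than 1.5 mm down) (value of joint plunger4 above 0.0025 m and value of joint each of plunger1, plunger2, plunger3, plunger5 below 0.0015 m), for 0.05 s.
5. plunger 5 is pressed down at least 2.5 mm, the others being up (less than 1.5 mm down) (value of joint plunger5 above 0.0025 m and value of joint each of plunger1, plunger2, plunger3, plunger4 below 0.0015 m), for 0.05 s.
At the end, for the whole second after the job is handed in: All five plungers are up again (less than 1 mm down), the rest stands flat within 12 mm of where it was, and each other thing lies within 15 mm of where it was (value of joint each of plunger1, plunger2, plunger3, plunger4, plunger5 below 0.001 m and distance of rest from where it was at the start of the episode below 0.012 m and angle between rest's own z axis and vertical below 0.05 rad and distance of each of scale_block_5, pencil, scale_block_7, tape_roll, mug from where it was at the start of the episode below 0.015 m); the robot touches nothing.
It fails at once if a plunger is pushed to the bottom (more than 10.5 mm down) (value of joint any of plunger1, plunger2, plunger3, plunger4, plunger5 above 0.0105 m).
It fails at once if the rest is pressed hard (more than 20 N from the fingers) (contact force between the fingers and rest above 20 N).
It fails at once if the rest is lifted (8 mm), tipped or shifted (12 mm) (height (world z) of rest above 0.008 m or angle between rest's own z axis and vertical above 0.1 rad or distance of rest from where it was at the start of the episode above 0.012 m).
It fails at once if another thing is moved by more than 15 mm or lifted (distance of any of scale_block_5, pencil, scale_block_7, tape_roll, mug from where it was at the start of the episode above 0.015 m).
It also fails if it takes over 38 s, if anything falls off the work surface, if the arm or the gripper's body presses on something with over 40 N, if the wrist force passes 120 N, or if a joint passes its speed limit or range.

### The arm

A 6-joint arm with a two-finger parallel gripper is mounted at the origin on a cart in front of the work surface, level with it; the furniture and walls round the work are solid. World frame = base frame: x ahead of the robot, y to its left, z up, the work surface at z = 0. Lengths are in m, angles in rad, forces in N, time in s.
With the tool pointing down it reaches from about 0.35 to 0.725 m from the base axis. Payload 6 kg.
Tool frame: the origin (TCP) lies at the very end of the fingers, on their centre line; the grasp point (between the pads) lies 19 mm behind it (arm.grip_point_offset is the distance from the TCP to the grasp point, in m); z points along the fingers, y is the line along which they close (so a half turn about z gives the same grasp; the last joint's range is limited). The gripper opens to 85 mm and grips with 20 to 120 N. Pads are 22 mm wide; open, the fingers measure 114 mm over their backs; the gripper's body (76 mm by 85 mm) begins 54 mm behind the grasp point. The pads swing forward as they close: fully open they stand 13 mm farther back than shut.
Start: joints at [1.482, 0.04, 0.085, 0, -1.615, -0.334], TCP at [0.246, 0.547, 0.231] pointing down, gripper open.
Joint ranges: [-2.56, 2.56], [-1.29, 2.01], [-1.08, 1.49], [-3.29, 1.98], [-2.81, -0.18], [-2.99, 2.99]. Speed limits (rad/s): [2.57, 2.57, 3.01, 3.14, 3.14, 3.14].

### API

Orientations are given as a unit quaternion [w, x, y, z].
In Python, from cell import arm, optics gives the robot as it stands.
- The arm moves only by the tool drive_tool, never from a script. Its argument "steps" is a list of rows, each an object of numbers: "x", "y", "z": the shift along the tool's x, y, z in units of 25 mm (1.0 is 25 mm); "roll": the turn about the tool's z in degrees. In form: [{"x": .., "y": .., "z": .., "roll": ..}, ...]. A call has exactly 10 rows; each row is the pose to reach, as a shift and turn from the pose commanded when the call began, along the tool's axes at that moment; what a row does not reach only later rows make up. A row lasts 1/12 s, in which the tool goes at most 41.7 mm and 7.16 degrees, less where a joint would pass 70% of its speed; a pose out of reach is approached as far as the arm can. A call with a gripper value outside its range is refused whole. "hand" is the opening, from 0 (shut) to 1 (fully open), set as the call begins (left out, the last holds). The fingers move at their own pace and stop on an object; "squeeze" is the grip in N (left out, the last holds). Time passes only in rows, so rows that repeat a pose let the fingers close, or fill a call up. It gives the time, the measured TCP pose, the force, the opening and the grip force at its end, in the units of the state.
- arm.get_obs(): the state, without advancing time (a new reading comes with each control period).
- optics.grab_frame(name): name is "side" or "top"; returns the picture (384x512x3 uint8, blue, green, red); there is no depth.
- optics.calibration(name): a dict with "fx", "fy", "cx", "cy" (pixels), "T" (4x4, takes a point from camera to world coordinates). Camera axes: x right, y down, z forward; pixel columns grow to the right and rows downward; lengths in m; the calibration is good to about 2 mm. A picture is of the moment at which its call begins. calibration takes no time and is no camera call.
- arm.close_job(): hands the job in; it is judged then, once.
The state is a dict: "time": time; "joint_pos": joint angles; "dq": joint speeds; "joint_torque": joint torques, N m; "eef_pos": TCP position; "ee_rot": TCP orientation; "ft_force": force on the tool from outside, world axes, zero at the start; "torque": the same for the moment, N m; "finger_gap": opening from 0.0 (shut) to 1.0 (fully open); "gripper_force": force on a finger pad.
Only numpy, scipy, OpenCV 4.12 (cv2) and the standard library are available. Lean on these libraries where they do the work, as an engineer would, in place of code of your own. Each camera call takes 0.05 s, during which the arm holds its last target. There are 200 camera calls.

## Working session

There is one attempt and no reset: what is moved stays moved. The work goes in short steps, Python scripts to look and compute and a tool call to move; the robot and the scene stay as the last step left them, time stands still between calls to the robot, and variables do not carry over. Pictures are saved under pics/ and viewed, at most 10 in all, crops included, and the job is handed in when it is done.

Besides the shell and the picture viewer there is one more tool, called after "Emit:" as a command line: name --argument value ..., lists and objects as JSON in quotes. drive_tool: Moves the arm, as the interface text tells. Its arguments: {"type":"object","properties":{"steps":{"type":"array"},"hand":{"type":"number"},"squeeze":{"type":"number"}},"required":["steps"]}

```bash
mkdir -p pics; python3 - <<'E'
from cell import arm, optics
import cv2
for n in("top","side"):
    cv2.imwrite(f"pics/{n}0.png",optics.grab_frame(n)); c=optics.calibration(n); print(n,c)
o=arm.get_obs();print(o["time"],o["eef_pos"],o["ee_rot"],o["finger_gap"])
E
```

```text
top {'fx': 433.53992072117154, 'fy': 433.53992072117154, 'cx': 258.9242926650264, 'cy': 193.34743318708314, 'T': array([[ 0.01343547, -0.99709378,  0.07498991,  0.48205154],
       [-0.99923014, -0.01615312, -0.03575204,  0.17300464],
       [ 0.03685946, -0.07445183, -0.99654318,  0.98687821],
       [ 0.        ,  0.        ,  0.        ,  1.        ]])}
side {'fx': 406.3427805126008, 'fy': 406.3427805126008, 'cx': 263.86046777407995, 'cy': 195.6573572290658, 'T': array([[ 0.97259943, -0.06988253,  0.22173583,  0.33489297],
       [-0.23179463, -0.36504781,  0.90167142, -0.78303035],
       [ 0.0179331 , -0.92836228, -0.37124369,  0.45407084],
       [ 0.        ,  0.        ,  0.        ,  1.        ]])}
0.1 [0.24600711 0.54692534 0.23035869] [ 8.19090778e-04  9.77737832e-01 -2.09828620e-01 -1.03156769e-04] 0.9973194890364863
```

View pics/top0.png

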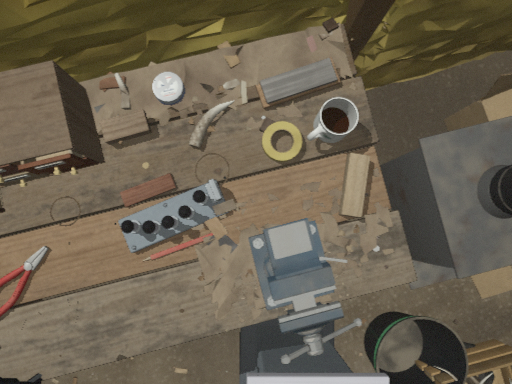

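View pics/side0.png

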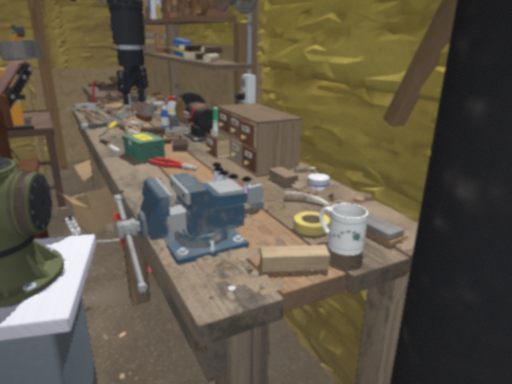

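The top view shows the rest at about (170,217) with the stop plate at its right end (213,192). The heads run from (199,197) to (127,226). The side view is mostly hidden by the vise. Next I'll zoom in and fit the heads.

```bash
cat > h.py <<'E'
import numpy as np
from cell import optics
def ray(px,z,n="top"):
    c=optics.calibration(n);T=c["T"]
    d=T[:3,:3]@np.array([(px[0]-c["cx"])/c["fx"],(px[1]-c["cy"])/c["fy"],1])
    return T[:3,3]+d*(z-T[2,3])/d[2]
E
python3 - <<'E'
import cv2,numpy as np
from h import ray
im=cv2.imread("pics/top0.png");x0,y0=105,165
c=im[y0:y0+105,x0:x0+140]
m=(c.max(2)<45).astype(np.uint8)
n,l,s,ce=cv2.connectedComponentsWithStats(m)
P=[]
for i in range(1,n):
    if s[i,4]>60: p=ce[i]+[x0,y0];P.append(p);print(p,s[i])
P=sorted(P,key=lambda p:-p[0])
W=np.array([ray(p,.078)[:2] for p in P]);print(W)
M=np.array([[-80,-12],[-40,6],[0,12],[40,6],[80,-12]])/1e3
if len(W)==5:
    a=M-M.mean(0);b=W-W.mean(0);U,S,V=np.linalg.svd(a.T@b);R=(V.T@np.diag([1,np.linalg.det(V.T@U.T)])@U.T)
    t=W.mean(0)-R@M.mean(0);F=M@R.T+t;print("fit",F,"org",t,"yaw",np.arctan2(R[1,0],R[0,0]),"res",W-F)
cv2.imwrite("pics/c.png",cv2.resize(c,None,fx=5,fy=5,interpolation=cv2.INTER_CUBIC))
E
```

```text
[198.91089109 196.05940594] [ 88  26  12  11 101]
[184.40776699 211.33980583] [ 74  41  12  12 103]
[167.75471698 221.69811321] [ 57  51  12  12 106]
[127.36792453 226.08490566] [ 17  56  12  11 106]
[148.57017544 226.57894737] [ 38  56  12  12 114]
[[0.5427209  0.26593829]
 [0.51033079 0.29526844]
 [0.4883209  0.32910183]
 [0.47768627 0.36828307]
 [0.47812345 0.41179787]]
fit [[0.54284143 0.26581364]
 [0.51016951 0.29508044]
 [0.48846702 0.32921257]
 [0.47773398 0.36821003]
 [0.47797037 0.41207282]] org [0.49943646 0.3340779 ] yaw 1.9882609086625636 res [[-1.20529193e-04  1.24646546e-04]
 [ 1.61285091e-04  1.87997013e-04]
 [-1.46120478e-04 -1.10738335e-04]
 [-4.77099440e-05  7.30457095e-05]
 [ 1.53074524e-04 -2.74950934e-04]]
```

View pics/c.png

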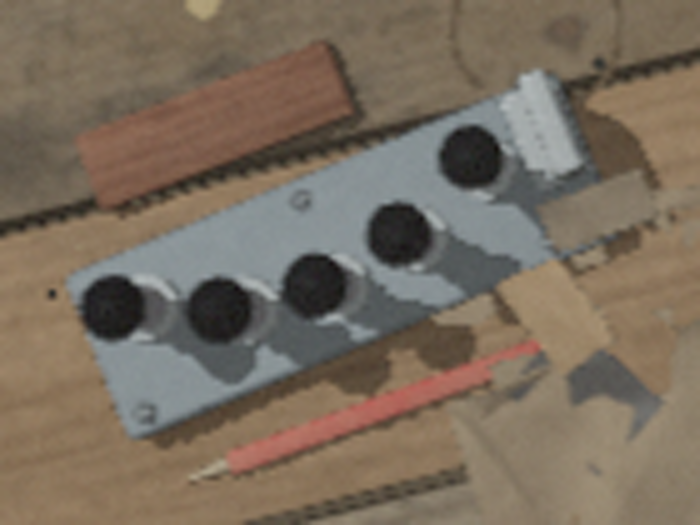

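The heads fit the given layout to within 0.3 mm, and reach is fine at 0.60–0.63 m. Now I'll work out the shifts in tool units.

```bash
cat >> h.py <<'E'
H=np.array([[.54284,.26581],[.51017,.29508],[.48847,.32921],[.47773,.36821],[.47797,.41207]])
def rel(top=.085):
    from cell import arm
    from scipy.spatial.transform import Rotation as Ro
    o=arm.get_obs();q=o["ee_rot"];R=Ro.from_quat([*q[1:],q[0]])
    print("t",o["time"],o["eef_pos"].round(4) if hasattr(o["eef_pos"],"round") else o["eef_pos"],"F",np.round(o["ft_force"],2),"gap",o["finger_gap"])
    for h in H: print((R.inv().apply(np.array([*h,top])-o["eef_pos"])/.025).round(2))
E
python3 -c "from h import *;rel()"
```

```text
t 0.1 [0.246  0.5469 0.2304] F [ 0.37  0.3  -0.56] gap 0.9973194890364863
[15.44  5.37  5.83]
[13.77  4.84  5.82]
[12.42  3.95  5.82]
[11.39  2.71  5.82]
[10.67  1.1   5.82]
```

Emit:
drive_tool --steps '[{"x":1.4,"y":0.5,"z":0.2},{"x":2.8,"y":1.0,"z":0.5},{"x":4.2,"y":1.5,"z":1.0},{"x":5.6,"y":2.0,"z":1.5},{"x":7.0,"y":2.4,"z":2.0},{"x":8.4,"y":2.9,"z":2.5},{"x":9.8,"y":3.4,"z":3.0},{"x":11.2,"y":3.9,"z":3.5},{"x":12.6,"y":4.4,"z":4.0},{"x":13.8,"y":4.8,"z":4.3}]' --hand 0 --squeeze 20

```text
schema error: expected keys x, y, z, roll
```

Emit:
drive_tool --steps '[{"x":0.8,"y":0.3,"z":0.1},{"x":1.3,"y":0.5,"z":0.2},{"x":1.64,"y":0.57,"z":0.3},{"x":1.64,"y":0.57,"z":0.3},{"x":1.64,"y":0.57,"z":0.3},{"x":1.64,"y":0.57,"z":0.3},{"x":1.64,"y":0.57,"z":0.3},{"x":1.64,"y":0.57,"z":0.3},{"x":1.64,"y":0.57,"z":0.3},{"x":1.64,"y":0.57,"z":0.3}]'

```text
schema error: expected keys x, y, z, roll
```

```bash
python3 - <<'E'
from h import *;rel()
import cv2
im=optics.grab_frame("top");cv2.imwrite("pics/t1.png",cv2.resize(im[150:270,90:250],None,fx=5,fy=5))
E
```

```text
t 0.1 [0.246  0.5469 0.2304] F [ 0.37  0.3  -0.56] gap 0.9973194890364863
[15.44  5.37  5.83]
[13.77  4.84  5.82]
[12.42  3.95  5.82]
[11.39  2.71  5.82]
[10.67  1.1   5.82]
```

View pics/t1.png

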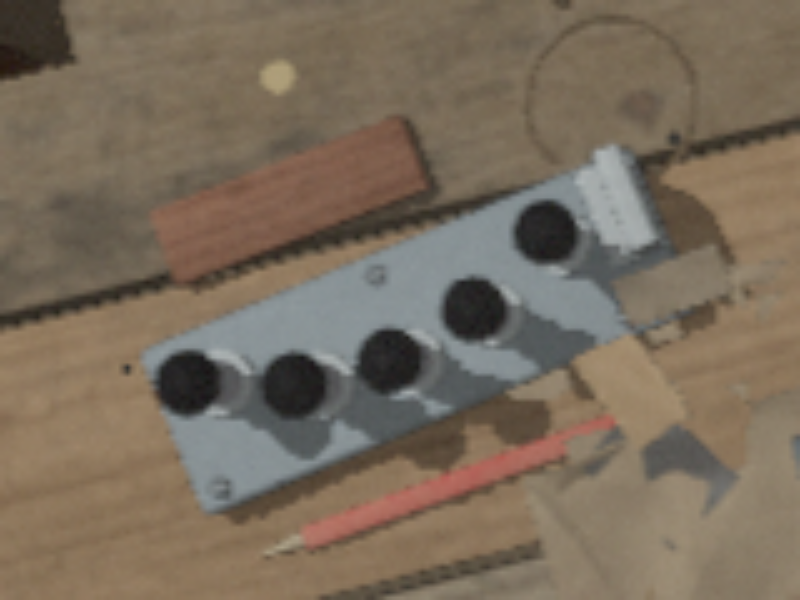

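The moves were refused because each row needs the roll key. The picture shows the scene unchanged, with head 1 at about (199,196).

Emit:
drive_tool --steps '[{"x":1.4,"y":0.5,"z":0.2,"roll":0},{"x":2.8,"y":1.0,"z":0.5,"roll":0},{"x":4.2,"y":1.5,"z":1.0,"roll":0},{"x":5.6,"y":2.0,"z":1.5,"roll":0},{"x":7.0,"y":2.4,"z":2.0,"roll":0},{"x":8.4,"y":2.9,"z":2.5,"roll":0},{"x":9.8,"y":3.4,"z":3.0,"roll":0},{"x":11.2,"y":3.9,"z":3.5,"roll":0},{"x":12.6,"y":4.4,"z":4.0,"roll":0},{"x":13.8,"y":4.8,"z":4.3,"roll":0}]' --hand 0 --squeeze 20

```text
time: 0.98
eef_pos: [0.5122, 0.2939, 0.1219]
ee_rot: [0.001, 0.978, -0.21, -0.001]
ft_force: [-0.2, 0.8, 0.2]
finger_gap: 0.001
gripper_force: 0.0
```

Emit:
drive_tool --steps '[{"x":0.8,"y":0.3,"z":0.1,"roll":0},{"x":1.3,"y":0.5,"z":0.2,"roll":0},{"x":1.64,"y":0.57,"z":0.3,"roll":0},{"x":1.64,"y":0.57,"z":0.3,"roll":0},{"x":1.64,"y":0.57,"z":0.3,"roll":0},{"x":1.64,"y":0.57,"z":0.3,"roll":0},{"x":1.64,"y":0.57,"z":0.3,"roll":0},{"x":1.64,"y":0.57,"z":0.3,"roll":0},{"x":1.64,"y":0.57,"z":0.3,"roll":0},{"x":1.64,"y":0.57,"z":0.3,"roll":0}]'

```text
time: 1.82
eef_pos: [0.5428, 0.2668, 0.1165]
ee_rot: [-0.0, 0.978, -0.209, 0.0]
ft_force: [-0.2, 0.1, 0.1]
finger_gap: 0.0
gripper_force: 0.0
```

```bash
python3 - <<'E'
from h import *;rel()
import cv2
im=optics.grab_frame("top");cv2.imwrite("pics/t2.png",cv2.resize(im[110:290,90:330],None,fx=3.3,fy=3.3))
E
```

```text
t 1.8167 [0.5428 0.2668 0.1165] F [-0.22  0.07  0.1 ] gap 0.0004024043493154705
[0.02 0.04 1.26]
[-1.66 -0.5   1.26]
[-3.01 -1.39  1.26]
[-4.04 -2.63  1.26]
[-4.75 -4.24  1.26]
```

View pics/t2.png

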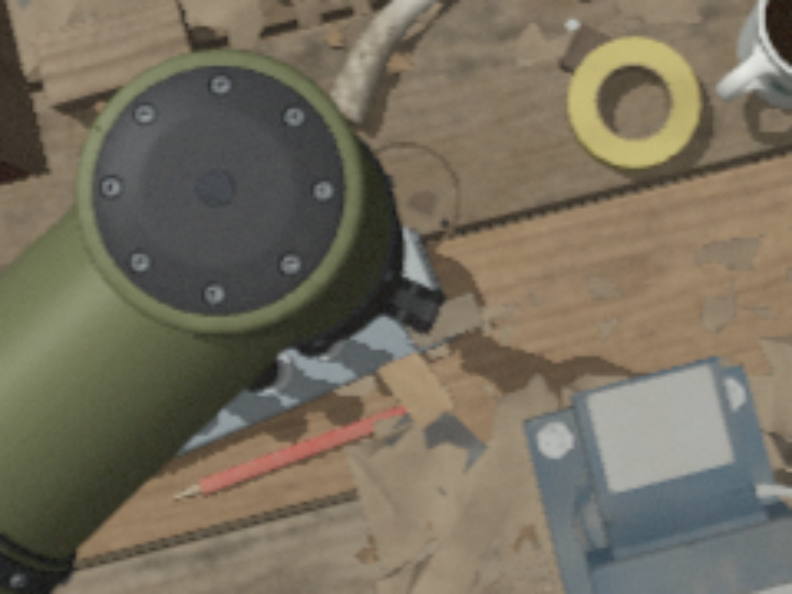

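The arm hides the fingertips in the top view, so I'll rely on measured pose and force. Now I'll press head 1 and hold it to read the force.

Emit:
drive_tool --steps '[{"x":0.02,"y":0.04,"z":0.4,"roll":0},{"x":0.02,"y":0.04,"z":0.8,"roll":0},{"x":0.02,"y":0.04,"z":1.1,"roll":0},{"x":0.02,"y":0.04,"z":1.25,"roll":0},{"x":0.02,"y":0.04,"z":1.35,"roll":0},{"x":0.02,"y":0.04,"z":1.42,"roll":0},{"x":0.02,"y":0.04,"z":1.47,"roll":0},{"x":0.02,"y":0.04,"z":1.47,"roll":0},{"x":0.02,"y":0.04,"z":1.47,"roll":0},{"x":0.02,"y":0.04,"z":1.47,"roll":0}]'

```text
time: 2.7
eef_pos: [0.5433, 0.2652, 0.08]
ee_rot: [-0.0, 0.978, -0.21, 0.0]
ft_force: [-1.8, -0.5, 1.5]
finger_gap: -0.003
gripper_force: 1.0
```

```bash
python3 - <<'E'
from h import *
rel()
from cell import arm
import cv2
f=[]
for i in range(6): 
    im=optics.grab_frame("side"); f.append(arm.get_obs()["ft_force"])
print(np.mean(f,0),np.std(f,0))
cv2.imwrite("pics/s2.png",cv2.resize(im[130:230,180:300],None,fx=6,fy=6,interpolation=cv2.INTER_CUBIC))
E
```

```text
t 2.7 [0.5433 0.2652 0.08  ] F [-1.8  -0.46  1.46] gap -0.003284907069339084
[-0.03 -0.02 -0.2 ]
[-1.7  -0.55 -0.2 ]
[-3.05 -1.44 -0.2 ]
[-4.08 -2.68 -0.2 ]
[-4.79 -4.29 -0.2 ]
[-1.189152   -1.1268063   2.60584552] [0.5773571  0.42858304 0.63276356]
```

View pics/s2.png

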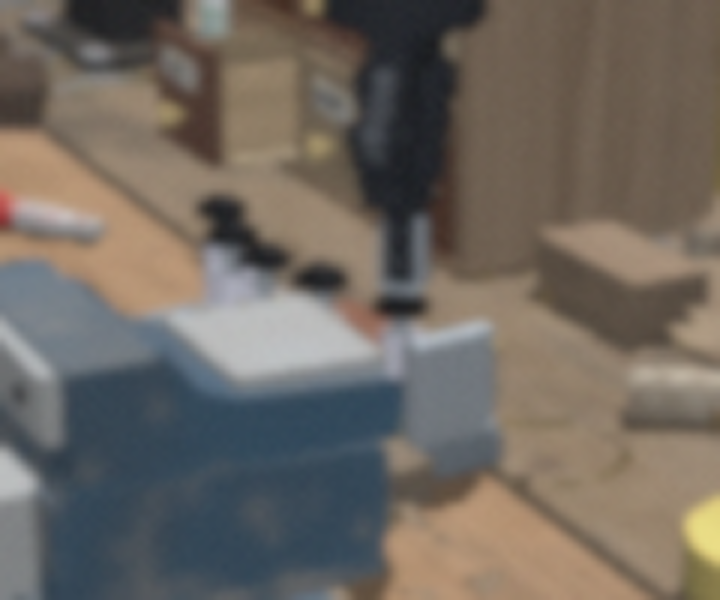

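The tip sits centred on head 1 (crop about (403,298)), the head is down about 5 mm at roughly 2.6 N, and the other heads are up. Next I'll hop to head 2.

Emit:
drive_tool --steps '[{"x":0,"y":0,"z":-0.5,"roll":0},{"x":0,"y":0,"z":-0.9,"roll":0},{"x":-0.6,"y":-0.2,"z":-0.9,"roll":0},{"x":-1.3,"y":-0.4,"z":-0.9,"roll":0},{"x":-1.68,"y":-0.54,"z":-0.9,"roll":0},{"x":-1.68,"y":-0.54,"z":-0.7,"roll":0},{"x":-1.68,"y":-0.54,"z":-0.4,"roll":0},{"x":-1.68,"y":-0.54,"z":-0.15,"roll":0},{"x":-1.68,"y":-0.54,"z":0,"roll":0},{"x":-1.68,"y":-0.54,"z":0,"roll":0}]'

```text
time: 3.83
eef_pos: [0.5105, 0.2944, 0.0784]
ee_rot: [0.0, 0.978, -0.21, -0.0]
ft_force: [0.1, 1.3, 3.0]
finger_gap: -0.004
gripper_force: 1.2
```

Emit:
drive_tool --steps '[{"x":0,"y":0,"z":0,"roll":0},{"x":0,"y":0,"z":0,"roll":0},{"x":0,"y":0,"z":0,"roll":0},{"x":0,"y":0,"z":0,"roll":0},{"x":0,"y":0,"z":0,"roll":0},{"x":0,"y":0,"z":0,"roll":0},{"x":0,"y":0,"z":0,"roll":0},{"x":0,"y":0,"z":0,"roll":0},{"x":0,"y":0,"z":0,"roll":0},{"x":0,"y":0,"z":0,"roll":0}]'

```text
time: 4.67
eef_pos: [0.5105, 0.2946, 0.0796]
ee_rot: [0.0, 0.978, -0.21, 0.0]
ft_force: [0.3, -1.0, 2.1]
finger_gap: 0.0
gripper_force: 1.1
```

```bash
python3 -c "from h import *;rel()"
```

```text
t 4.6667 [0.5105 0.2946 0.0796] F [ 0.26 -1.    2.05] gap 0.00011656260608073619
[ 1.65  0.52 -0.22]
[-0.02 -0.01 -0.22]
[-1.37 -0.9  -0.22]
[-2.4  -2.15 -0.22]
[-3.11 -3.75 -0.22]
```

Head 2 is pressed about 5.4 mm. I'll slow the last rows of each descent to keep overshoot small.

Emit:
drive_tool --steps '[{"x":0,"y":0,"z":-0.5,"roll":0},{"x":0,"y":0,"z":-0.9,"roll":0},{"x":-0.6,"y":-0.4,"z":-0.9,"roll":0},{"x":-1.1,"y":-0.7,"z":-0.9,"roll":0},{"x":-1.36,"y":-0.9,"z":-0.9,"roll":0},{"x":-1.36,"y":-0.9,"z":-0.8,"roll":0},{"x":-1.36,"y":-0.9,"z":-0.6,"roll":0},{"x":-1.36,"y":-0.9,"z":-0.4,"roll":0},{"x":-1.36,"y":-0.9,"z":-0.25,"roll":0},{"x":-1.36,"y":-0.9,"z":-0.15,"roll":0}]'

```text
time: 5.5
eef_pos: [0.4887, 0.3286, 0.0823]
ee_rot: [0.001, 0.978, -0.21, -0.0]
ft_force: [-1.3, -0.1, 1.4]
finger_gap: 0.002
gripper_force: 0.7
```

Emit:
drive_tool --steps '[{"x":0,"y":0,"z":0.08,"roll":0},{"x":0,"y":0,"z":0.14,"roll":0},{"x":0,"y":0,"z":0.15,"roll":0},{"x":0,"y":0,"z":0.15,"roll":0},{"x":0,"y":0,"z":0.15,"roll":0},{"x":0,"y":0,"z":0.15,"roll":0},{"x":0,"y":0,"z":0.15,"roll":0},{"x":0,"y":0,"z":0.15,"roll":0},{"x":0,"y":0,"z":0.15,"roll":0},{"x":0,"y":0,"z":0.15,"roll":0}]'

```text
time: 6.33
eef_pos: [0.4888, 0.3292, 0.0797]
ee_rot: [-0.0, 0.978, -0.21, 0.0]
ft_force: [1.3, -2.2, 2.0]
finger_gap: 0.005
gripper_force: 1.1
```

```bash
python3 -c "from h import *;rel()"
```

```text
t 6.3333 [0.4888 0.3292 0.0797] F [ 1.26 -2.18  1.99] gap 0.004548846942804119
[ 3.01  1.43 -0.21]
[ 1.34  0.89 -0.21]
[-0.01  0.01 -0.21]
[-1.04 -1.24 -0.21]
[-1.75 -2.84 -0.21]
```

Head 3 is pressed. On to head 4, then head 5.

Emit:
drive_tool --steps '[{"x":0,"y":0,"z":-0.5,"roll":0},{"x":0,"y":0,"z":-0.9,"roll":0},{"x":-0.4,"y":-0.5,"z":-0.9,"roll":0},{"x":-0.8,"y":-1.0,"z":-0.9,"roll":0},{"x":-1.04,"y":-1.24,"z":-0.9,"roll":0},{"x":-1.04,"y":-1.24,"z":-0.8,"roll":0},{"x":-1.04,"y":-1.24,"z":-0.6,"roll":0},{"x":-1.04,"y":-1.24,"z":-0.4,"roll":0},{"x":-1.04,"y":-1.24,"z":-0.25,"roll":0},{"x":-1.04,"y":-1.24,"z":-0.15,"roll":0}]'

```text
time: 7.17
eef_pos: [0.4774, 0.3676, 0.0822]
ee_rot: [0.001, 0.978, -0.21, -0.0]
ft_force: [-1.4, -0.2, 1.2]
finger_gap: -0.003
gripper_force: 0.7
```

Emit:
drive_tool --steps '[{"x":0,"y":0,"z":0.08,"roll":0},{"x":0,"y":0,"z":0.14,"roll":0},{"x":0,"y":0,"z":0.15,"roll":0},{"x":0,"y":0,"z":0.15,"roll":0},{"x":0,"y":0,"z":0.15,"roll":0},{"x":0,"y":0,"z":0.15,"roll":0},{"x":0,"y":0,"z":0.15,"roll":0},{"x":0,"y":0,"z":0.15,"roll":0},{"x":0,"y":0,"z":0.15,"roll":0},{"x":0,"y":0,"z":0.15,"roll":0}]'

```text
time: 8.0
eef_pos: [0.4777, 0.3681, 0.0796]
ee_rot: [0.0, 0.978, -0.21, 0.0]
ft_force: [-0.9, -1.6, 2.5]
finger_gap: 0.002
gripper_force: 1.1
```

```bash
python3 -c "from h import *;rel()"
```

```text
t 8.0 [0.4777 0.3681 0.0796] F [-0.95 -1.62  2.53] gap 0.0019688219541912364
[ 4.05  2.66 -0.21]
[ 2.38  2.13 -0.21]
[ 1.03  1.24 -0.22]
[-0.   -0.   -0.22]
[-0.71 -1.61 -0.22]
```

Emit:
drive_tool --steps '[{"x":0,"y":0,"z":-0.5,"roll":0},{"x":0,"y":0,"z":-0.9,"roll":0},{"x":-0.3,"y":-0.6,"z":-0.9,"roll":0},{"x":-0.5,"y":-1.2,"z":-0.9,"roll":0},{"x":-0.71,"y":-1.61,"z":-0.9,"roll":0},{"x":-0.71,"y":-1.61,"z":-0.8,"roll":0},{"x":-0.71,"y":-1.61,"z":-0.6,"roll":0},{"x":-0.71,"y":-1.61,"z":-0.4,"roll":0},{"x":-0.71,"y":-1.61,"z":-0.25,"roll":0},{"x":-0.71,"y":-1.61,"z":-0.15,"roll":0}]'

```text
time: 8.83
eef_pos: [0.4778, 0.4115, 0.0825]
ee_rot: [0.0, 0.978, -0.21, -0.0]
ft_force: [-1.0, -0.1, 2.2]
finger_gap: -0.0
gripper_force: 0.7
```

Emit:
drive_tool --steps '[{"x":0,"y":0,"z":0.08,"roll":0},{"x":0,"y":0,"z":0.14,"roll":0},{"x":0,"y":0,"z":0.15,"roll":0},{"x":0,"y":0,"z":0.15,"roll":0},{"x":0,"y":0,"z":0.15,"roll":0},{"x":0,"y":0,"z":0.15,"roll":0},{"x":0,"y":0,"z":0.15,"roll":0},{"x":0,"y":0,"z":0.15,"roll":0},{"x":0,"y":0,"z":0.15,"roll":0},{"x":0,"y":0,"z":0.15,"roll":0}]'

```text
time: 9.67
eef_pos: [0.478, 0.4121, 0.0796]
ee_rot: [0.0, 0.978, -0.21, 0.0]
ft_force: [-0.2, -2.2, 2.2]
finger_gap: 0.001
gripper_force: 1.1
```

```bash
python3 -c "from h import *;rel()"
```

```text
t 9.6667 [0.478  0.4121 0.0796] F [-0.24 -2.22  2.19] gap 0.0010242047060089227
[ 4.76  4.27 -0.21]
[ 3.09  3.74 -0.21]
[ 1.74  2.85 -0.22]
[ 0.71  1.61 -0.22]
[-0.    0.   -0.22]
```

All five are pressed. Now I'll lift straight up and move back so the camera can see the rest.

Emit:
drive_tool --steps '[{"x":0,"y":0,"z":-0.6,"roll":0},{"x":0,"y":0,"z":-1.6,"roll":0},{"x":0,"y":0,"z":-2.8,"roll":0},{"x":-0.8,"y":-0.1,"z":-4.0,"roll":0},{"x":-2.0,"y":-0.2,"z":-5.0,"roll":0},{"x":-3.2,"y":-0.4,"z":-5.5,"roll":0},{"x":-4.6,"y":-0.5,"z":-5.8,"roll":0},{"x":-6.0,"y":-0.7,"z":-5.8,"roll":0},{"x":-7.4,"y":-0.8,"z":-5.8,"roll":0},{"x":-8.0,"y":-0.9,"z":-5.8,"roll":0}]'

```text
time: 10.5
eef_pos: [0.3013, 0.5167, 0.2243]
ee_rot: [-0.001, 0.978, -0.208, -0.001]
ft_force: [0.2, -1.0, -1.2]
finger_gap: 0.002
gripper_force: 0.0
```

Emit:
drive_tool --steps '[{"x":-0.8,"y":-0.1,"z":0,"roll":0},{"x":-1.6,"y":-0.2,"z":0,"roll":0},{"x":-2.2,"y":-0.2,"z":0,"roll":0},{"x":-2.5,"y":-0.2,"z":0,"roll":0},{"x":-2.5,"y":-0.2,"z":0,"roll":0},{"x":-2.5,"y":-0.2,"z":0,"roll":0},{"x":-2.5,"y":-0.2,"z":0,"roll":0},{"x":-2.5,"y":-0.2,"z":0,"roll":0},{"x":-2.5,"y":-0.2,"z":0,"roll":0},{"x":-2.5,"y":-0.2,"z":0,"roll":0}]'

```text
time: 11.33
eef_pos: [0.2504, 0.5447, 0.2246]
ee_rot: [0.0, 0.978, -0.21, 0.0]
ft_force: [0.8, -1.4, -0.2]
finger_gap: 0.002
gripper_force: 0.0
```

```bash
python3 - <<'E'
from h import *
import cv2
rel()
im=optics.grab_frame("top");cv2.imwrite("pics/t3.png",im)
a=cv2.imread("pics/top0.png");d=cv2.absdiff(a,im).max(2)[60:280,100:380]
print("changed px near work",(d>40).sum(),np.argwhere(d>40)[:10]+[60,100])
x0,y0=105,165;m=(im[y0:y0+105,x0:x0+140].max(2)<45).astype(np.uint8)
n,l,s,ce=cv2.connectedComponentsWithStats(m)
print([(ce[i]+[x0,y0]).round(1) for i in range(1,n) if s[i,4]>60])
E
```

```text
t 11.3333 [0.2504 0.5447 0.2246] F [ 0.81 -1.37 -0.2 ] gap 0.0020820564873747015
[15.25  5.36  5.58]
[13.58  4.83  5.58]
[12.22  3.94  5.58]
[11.19  2.7   5.58]
[10.48  1.09  5.58]
changed px near work 0 []
[array([199., 196.]), array([184.6, 211.4]), array([167.8, 221.6]), array([127.2, 226.1]), array([148.6, 226.7])]
```

View pics/t3.png

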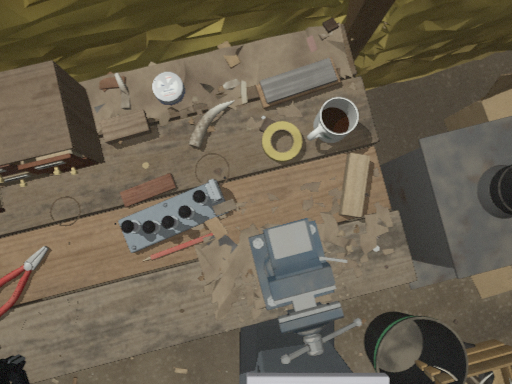

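The hand is clear at bottom left (10,375). The heads are at their original pixels, from (199,196) to (127,226), and nothing else has moved.

```bash
python3 -c "from cell import arm;print(arm.close_job())"
```

```text
the job is handed in; nothing more can be done
None
```

I pressed all five plungers in order, each alone, by about 5 mm with around 2–3 N. All five heads are back up, nothing on the bench moved in the final picture, and the hand is clear; I handed the job in at about 11 s, but no verdict came back.

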